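# Load the kennel-round crate

## Robot

A 6-joint arm with a two-finger parallel gripper is mounted at the origin on the work surface. World frame = base frame: x ahead of the robot, y to its left, z up, the work surface at z = 0. Lengths are in mm, angles in degrees, forces in N, time in s.
With the tool pointing down it reaches from about 325 to 925 mm from the base axis. Payload 3.1 kg.
Tool frame: the origin (TCP) lies at the very end of the fingers, on their centre line; the grasp point (between the pads) lies grasp_offset behind it (grasp_offset is the distance from the TCP to the grasp point, in mm); z points along the fingers, y is the line along which they close (so a half turn about z gives the same grasp; the last joint's range is limited). The gripper opens to 85 mm and grips with 20 to 120 N. Pads are 22 mm wide; open, the fingers measure 114 mm over their backs; the gripper's body (76 mm by 85 mm) begins 54 mm behind the grasp point. The pads swing forward as they close: fully open they stand 13 mm farther back than shut.
Start: joints at [60.149, 12.427, 92.441, -0, 75.132, -6.429], TCP at [248.426, 573.519, 231.3] pointing down, gripper open.
Joint ranges: [-157.48, 157.48], [-44.54, 120.13], [17.64, 146.25], [-64.5, 244.5], [7.68, 150.69], [-147.95, 147.95]. Speed limits (degrees/s): [159.86, 159.86, 180, 180, 180, 180].

## Interface

Orientations are given as [roll, pitch, yaw] about the fixed x, y, z axes, in that order (R = Rz(yaw) Ry(pitch) Rx(roll)).
In Python, from station import * gives the robot as it stands. Calls block until the motion is done:
- goto(position, orientation): joint-space move of the TCP to a pose.
- move_l(position, attitude=None, speed=150): straight line of the TCP; attitude=None keeps the orientation; speed is the mean speed in mm/s.
- move_j(angles): joint-space move.
- grip(opening, squeeze=None): finger opening in mm; squeeze is the grip in N (None keeps the last); returns when the fingers have stopped.
- wait(seconds).
- solve_ik(position, orientation): joint angles nearest the present ones, or None.
- get_obs(): the state.
- get_image(name): name is "scene" or "top" or "wrist"; returns the picture (400x640x3 uint8, red, green, blue); there is no depth.
- get_calibration(name): a dict with "fx", "fy", "cx", "cy" (pixels), "R" (3x3) and "t" (3): a world point X has camera coordinates R X + t; the wrist camera has in their place "mount" (4x4, takes a point from camera to tool coordinates, whose origin is the TCP and whose axes are the flange's). Camera axes: x right, y down, z forward; pixel columns grow to the right and rows downward; lengths in mm; the calibration is good to about 2 mm. The wrist camera is an equidistant fisheye: a pixel r from the principal point sees the ray r / f radians off the axis. A picture is of the moment at which its call begins: read the wrist's pose just before it. get_calibration takes no time and is no camera call.
A pose or a line that the arm cannot do raises Unreachable and nothing moves.
- sign_off(): hands the job in; it is judged then, once.
Trained networks look in the newest picture that a camera, given by its name, has taken for a name from the list of things; names that differ only in an ending like _2 or _b are one class to them, and where a whole thing is asked for, a point or a joint stands for the part that bears it (a point fixed in the world has none). Each returns a list of dicts, best first, with "score" (0 to 1); they miss things now and then, are a little off and sometimes report something else, mostly with a low value. They report only what shows in the picture. A call takes as long as a camera call.
- spot_in(name, camera): "extent" ([centre column, centre row, width, height] in pixels, round what is visible of it).
- regions_of(name, camera): "region" (400x640 bool, what is visible of it) and "extent" ([centre column, centre row, width, height] in pixels, round what is visible of it).
The state is a dict: "t": time; "joint_pos": joint angles; "qvel": joint speeds; "effort": joint torques, N m; "tcp_pos": TCP position; "ee_rot": TCP orientation; "wrist_force": force on the tool from outside, world axes, zero at the start; "moment": the same for the moment, N m; "grip_width": finger opening in mm; "grip_force": force on a finger pad.
Only numpy, scipy, OpenCV 4.12 (cv2) and the standard library are available. Lean on these libraries where they do the work, as an engineer would, in place of code of your own. Each camera call takes 0.05 s, during which the arm holds its last target. There are 200 camera calls.

## Task

Make up the crate for the kennel round: pull back the sprung collar of the coupling on the wash-down tap, draw the freed spray nozzle out and lay it flat, lengthwise, in the crate's narrower bay, the one nearest the robot. Stand every tall tin and screw-lid jar that stands loose on the bench beside the crate upright side by side on the floor of the crate's other, wider bay, in any order. Leave the tins in the cardboard trays and stacks, the flat tins, the one extra-large tin, the bowl, the brush and the spoon where they are.

Things in the scene. Friction and masses are not known exactly. Their poses are not given: they have to be found in the camera images.
- tap: bench-mounted steel standpipe, fixed; round foot 72 mm across, riser 27 mm thick, top at 132 mm. Origin: centre of the foot's underside. A coupling juts out level at 115 mm height in the tap's own -x direction (towards the robot's side, turned up to about 15 degrees)
- socket_mouth (a point): point on the coupling's axis at its mouth, 95 mm from the riser's axis, 115 mm up; same axes as the tap, so the nozzle comes out along -x
- collar (a joint): travel of the sprung collar in m: 0 forward (locked), 0.014 fully back (tap +x, towards the riser); spring 3.6 N forward, 8 N back. From about 0.010 the jaws inside let go and a valve spring pushes the nozzle about 17 mm out in 0.3 s; it stays so, its tail still in the socket, held by light friction only. Let go, the collar springs forward but no longer holds it. A locked nozzle cannot be pulled out
- collar_grip (a point): centre of the aluminium knurled collar, on the coupling's axis; collar 34 mm long, 41 to 45 mm across, clear all round, 17 mm behind (tap +x) it 30 mm of free pipe; it moves with the collar
- nozzle: hand spray nozzle, 164 mm long, 0.14 kg. Origin: on its axis at the shoulder, 2 mm outside the mouth when locked, about 19 mm when released. A brass tail 18 mm across runs 46 mm to its +x, so it comes clear after about 50 mm along tap -x; to -x come the square black grip, 34 x 34 mm, 75 mm long, and the round head, 33 mm across, ending 117 mm from the origin. Lying flat, its axis is 17 mm up
- nozzle_grip (a point): on the nozzle's axis at the middle of the square grip, 40 mm to -x of its origin; near its balance point
- crate: red open crate, loose, 1.4 kg, 250 (x) x 221 (y) x 55 mm high, floor and walls 4 mm; origin: centre of its underside; its -x side is nearest the robot. A divider along y parts it: nozzle bay 96 mm wide, inside x -0.121 to -0.025; stock bay 142 mm wide, inside x -0.021 to 0.121; both y -0.1065 to 0.1065. The stock bay takes 2 x 3 tins at a pitch of 71 mm
- tin1: straight-sided food tin with a paper label, 64 mm across, 104 mm tall, 0.38 kg; origin: centre of its underside, z up its axis. May be absent (None)
- tin2: straight-sided food tin with a paper label, 64 mm across, 104 mm tall, 0.38 kg; origin: centre of its underside, z up its axis. May be absent (None)
- tin3: straight-sided food tin with a paper label, 64 mm across, 104 mm tall, 0.38 kg; origin: centre of its underside, z up its axis. May be absent (None)
- tin4: straight-sided food tin with a paper label, 64 mm across, 104 mm tall, 0.38 kg; origin: centre of its underside, z up its axis. May be absent (None)
- jar1: white jar with a steel screw lid, 56 mm across, 92 mm tall, 0.28 kg; origin: centre of its underside, z up its axis. May be absent (None)
- jar2: white jar with a steel screw lid, 56 mm across, 92 mm tall, 0.28 kg; origin: centre of its underside, z up its axis. May be absent (None)
- flat1: bystander: flat tin 84 mm across, 36 mm high; origin centre of underside
- flat2: bystander: another such flat tin
- bigtin: bystander: extra-large tin, 100 mm across, 125 mm tall; origin centre of underside
- bowl: bystander: steel feeding bowl, 124 mm across, 48 mm high
- brush: bystander: scrubbing brush lying flat
- spoon: bystander: serving spoon lying flat

How it is judged:
By the outcome, as a careful person would: the job done as asked, in the order asked, and still so for the second after the job is handed in, with the robot touching nothing.
Of tin1, tin2, tin3, tin4, jar1, jar2 only 4 to 6 are there at a start; the rules pass over those that are not, and their reading is None.
At some moment in a run one of crate may be knocked a few centimetres aside while the robot is not near it.
Once in a run the grip may slacken for a moment while it holds something.
It also fails if it takes over 210 s, if anything falls off the work surface, if the arm or the gripper's body presses on something with over 40 N, if the wrist force passes 120 N, or if a joint passes its speed limit or range.

## Working session

There is one attempt and no reset: what is moved stays moved. The work goes in short steps, each a Python script; the robot and the scene stay as the last script left them, time stands still between calls to the robot, and variables do not carry over. Pictures are saved under pics/ and viewed, at most 14 in all, crops included, and the job is handed in when it is done.

```bash
ls; mkdir -p pics
cat > h.py <<'E'
from station import *
import numpy as np, cv2
def save(name,fn):
    im=get_image(name); cv2.imwrite('pics/'+fn,im[:,:,::-1]); return im
def ray(cam,u,v):
    c=get_calibration(cam); R=np.array(c["R"]);t=np.array(c["t"]).ravel()
    d=R.T@np.array([(u-c["cx"])/c["fx"],(v-c["cy"])/c["fy"],1.]); return -R.T@t,d
def atz(cam,u,v,z):
    o,d=ray(cam,u,v); return o+d*(z-o[2])/d[2]
def proj(cam,X):
    c=get_calibration(cam); p=np.array(c["R"])@np.array(X,float)+np.array(c["t"]).ravel()
    return np.array([c["fx"]*p[0]/p[2]+c["cx"],c["fy"]*p[1]/p[2]+c["cy"]])
E
python3 - <<'E'
from h import *
save("top","top1.png");save("scene","scene1.png")
for cam in("top","scene"):
    c=get_calibration(cam);print(cam,ray(cam,320,200),c["fx"])
    for n in["tap","collar","nozzle","crate","tin1","jar1","flat1","bigtin","bowl","brush","spoon"]:
        print(n,[(round(d["score"],2),np.round(d["extent"]).astype(int).tolist()) for d in spot_in(n,cam) if d["score"]>.25])
c=get_calibration("wrist");print(c)
o=get_obs();print(o)
import station;print(getattr(station,'grasp_offset',None))
E
```

```text
pics
top (array([ 304.71487979,   12.73060517, 1259.61090241]), array([ 0.1821974 , -0.01369158, -0.98329725])) 362.7321135882667
tap [(0.76, [223, 182, 25, 29])]
collar [(0.6, [217, 190, 12, 13]), (0.47, [224, 181, 30, 30])]
nozzle [(0.75, [215, 217, 19, 38])]
crate [(0.92, [314, 189, 76, 81])]
tin1 [(0.77, [417, 189, 23, 29]), (0.65, [384, 234, 17, 18])]
jar1 [(0.73, [386, 204, 17, 19]), (0.67, [378, 170, 18, 23])]
flat1 [(0.97, [444, 175, 29, 27]), (0.77, [408, 160, 23, 28])]
bigtin [(0.62, [422, 255, 42, 31])]
bowl [(0.85, [171, 245, 36, 36])]
brush [(0.93, [175, 189, 34, 48])]
spoon [(0.56, [247, 275, 58, 15])]
scene (array([778.65728735, 490.59947158, 964.3055891 ]), array([-0.29167705, -0.43973999, -0.84949942])) 375.62932094857007
tap [(0.67, [346, 317, 52, 60]), (0.56, [288, 224, 120, 108])]
collar [(0.85, [360, 303, 21, 23])]
nozzle [(0.57, [390, 281, 42, 41])]
crate []
tin1 [(0.73, [230, 139, 29, 32]), (0.58, [294, 139, 21, 35]), (0.51, [360, 300, 21, 25])]
jar1 [(0.88, [234, 172, 21, 29]), (0.73, [264, 154, 18, 34]), (0.42, [288, 227, 118, 111])]
flat1 [(0.88, [206, 130, 
[... 793 characters left out ...]
]])}
{'t': 1.2, 'joint_pos': array([ 6.01461166e+01,  1.24281268e+01,  9.24427841e+01,  1.77256564e-04,
        7.51306613e+01, -6.42864558e+00]), 'qvel': array([ 0.0173658 , -0.10129555, -0.06770005,  0.04555677, -0.05733974,
        0.00154172]), 'effort': array([-6.76304226e-04, -3.96914542e+01, -3.04244542e+01, -2.15755576e-04,
        1.20283978e-03,  1.03507325e-06]), 'tcp_pos': array([248.45049887, 573.49797246, 231.2767713 ]), 'ee_rot': array([-1.79998457e+02, -3.46274621e-04,  1.56574717e+02]), 'wrist_force': array([ 0.42010456, -0.3083942 ,  0.12905638]), 'moment': array([ 0.04030276, -0.01757949,  0.00524865]), 'grip_force': 0.0, 'grip_width': 85.12308539434166}
18.700000000000003
```

Run:
```python
import cv2
a=cv2.imread('pics/top1.png')[140:300,145:465];cv2.imwrite('pics/t.png',cv2.resize(a,(800,400),interpolation=cv2.INTER_CUBIC))
a=cv2.imread('pics/scene1.png')[80:400,180:500];cv2.imwrite('pics/s.png',cv2.resize(a,(600,600),interpolation=cv2.INTER_CUBIC))
```

```text
(no output)
```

View pics/t.png

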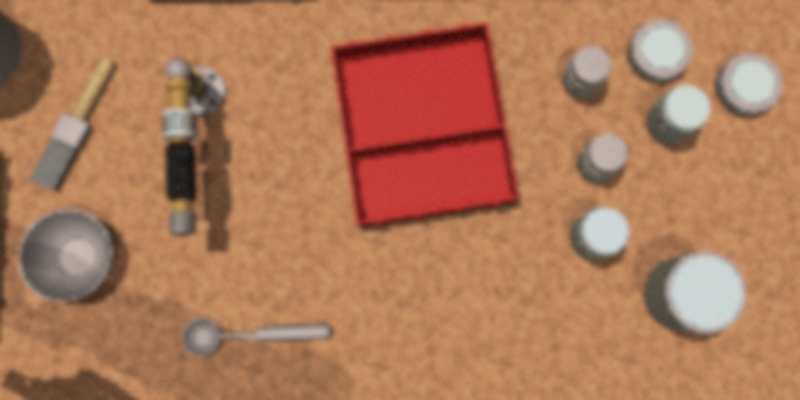

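View pics/s.png

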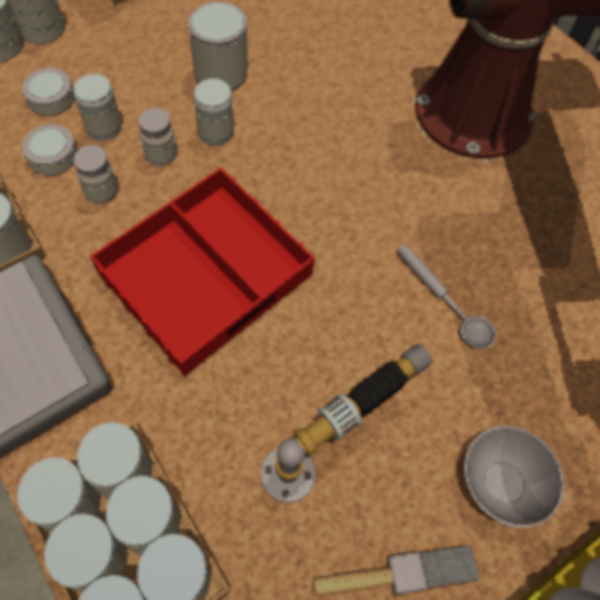

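Run:
```python
from h import *
f=lambda u,v:(145+u/2.5,140+v/2.5)
for n,(u,v),z in [("riser top",(178,68),132),("collar",(179,123),125),("nozend",(182,233),115),("foot",(207,92),4),("crTL",(335,46),55),("crTR",(487,27),55),("crBR",(518,204),55),("crBL",(361,226),55),("tinA",(686,107),104),("tinB",(604,231),104),("jarA",(592,64),92),("jarB",(608,152),92),("flat1",(661,48),36),("flat2",(751,84),36),("big",(706,291),125)]:
    print(n,np.round(atz("top",*f(u,v),z),0)[:2])
```

```text
riser top [629. 328.]
collar [558. 327.]
nozend [418. 322.]
foot [629. 321.]
crTL [677. 133.]
crTR [699. -77.]
crBR [ 452. -110.]
crBL [428. 100.]
tinA [ 568. -329.]
tinB [ 409. -213.]
jarA [ 632. -212.]
jarB [ 513. -227.]
flat1 [ 669. -321.]
flat2 [ 614. -442.]
big [ 329. -331.]
```

View pics/top1.png

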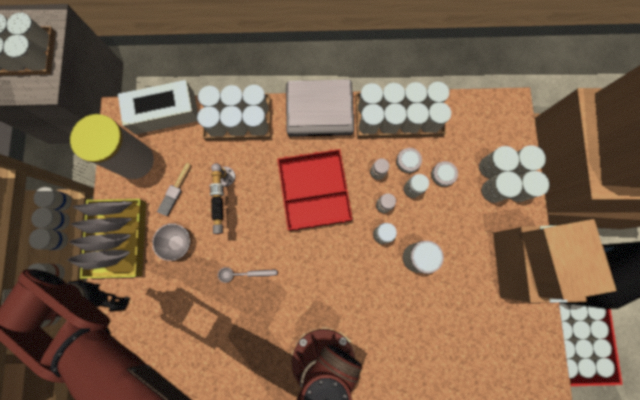

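```bash
cat >> h.py <<'E'
from scipy.spatial.transform import Rotation as Ro
def wpose():
    o=get_obs(); return Ro.from_euler('xyz',o["ee_rot"],degrees=True).as_matrix(),np.array(o["tcp_pos"])
def wray(u,v,pose):
    c=get_calibration("wrist");M=np.array(c["mount"]);d=np.array([(u-c["cx"])/c["fx"],(v-c["cy"])/c["fy"]]);r=np.hypot(*d)
    k=np.array([*(d*np.sinc(r/np.pi)),np.cos(r)])
    R,t=pose; return R@M[:3,3]+t, R@(M[:3,:3]@k)
def watz(u,v,z,pose):
    o,d=wray(u,v,pose); return o+d*(z-o[2])/d[2]
def wproj(X,pose):
    c=get_calibration("wrist");M=np.array(c["mount"]);R,t=pose
    k=M[:3,:3].T@(R.T@(np.array(X,float)-t)-M[:3,3]);h=np.hypot(k[0],k[1]);th=np.arctan2(h,k[2])
    return np.array([c["cx"]+c["fx"]*th*k[0]/h,c["cy"]+c["fy"]*th*k[1]/h])
E
python3 - <<'E'
from h import *
goto([520,325,310],[180,0,180])
p=wpose();im=save("wrist","w1.png");np.savez('w1.npz',R=p[0],t=p[1])
for n in["tap","collar","nozzle"]:
    for d in regions_of(n,"wrist")[:2]:
        ys,xs=np.nonzero(d["region"]);print(n,round(d["score"],2),np.round(d["extent"]),len(xs))
        W=np.array([watz(x,y,115,p)[:2] for x,y in zip(xs[::7],ys[::7])])
        c=W.mean(0);w,V=np.linalg.eigh(np.cov(W.T));v=V[:,1]*np.sign(V[0,1]);s=(W-c)@v
        print('  c',c.round(1),'ang',np.degrees(np.arctan2(v[1],v[0])).round(2),'ends',(c+v*s.min()).round(1),(c+v*s.max()).round(1))
a=im[:,:,::-1].copy()
for X in[(629,328,132),(558,327,115),(418,322,115)]: cv2.circle(a,tuple(int(q) for q in wproj(X,p)),3,(255,0,255),1)
cv2.imwrite('pics/w1.png',a);print(get_obs()["joint_pos"],p[1])
E
```

```text
tap 0.78 [326. 231.  45.  91.] 3033
  c [587.  330.7] ang 2.0 ends [537.9 329. ] [650.8 333. ]
collar 0.7 [326. 209.  39.  39.] 1284
  c [563.4 329.7] ang 85.11 ends [561.4 306.4] [565.3 352.9]
collar 0.58 [14. 84. 27. 47.] 1075
  c [ 349.9 -184.7] ang 77.72 ends [ 340.  -230.2] [ 360.8 -134.6]
nozzle 0.93 [324. 132.  39. 114.] 3224
  c [478.8 326.8] ang 2.19 ends [417.1 324.4] [538.9 329.1]
[ 2.55456939e+01  8.03190872e+00  8.91169868e+01  8.32843436e-03
  8.28869622e+01 -6.45416621e+01] [519.37438056 325.64472476 309.62600105]
```

View pics/w1.png

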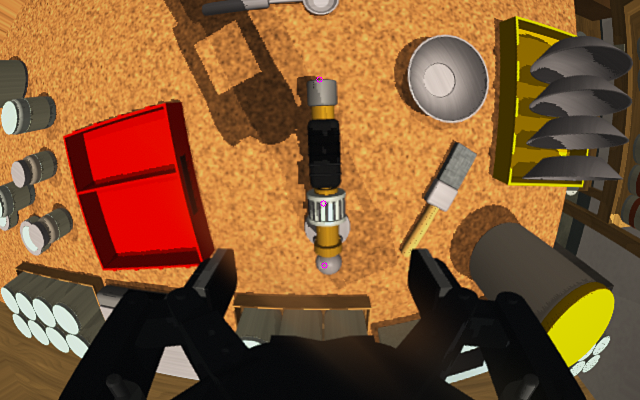

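Run:
```python
from h import *
a=np.radians(2.1);ex=np.array([np.cos(a),np.sin(a),0]);A=[180,0,-177.9]
C=np.array([560,329.8,0]);
goto([*C[:2],200],A)
move_l([*C[:2],97],A,speed=100)
grip(30,squeeze=45);o=get_obs();print(o["grip_width"],o["grip_force"],o["wrist_force"],o["tcp_pos"])
q=np.array(o["tcp_pos"])
for s in(5,10,14):
    move_l(q+ex*s,speed=30);o=get_obs();print(s,(o["tcp_pos"]-q).round(1),o["wrist_force"].round(1),o["grip_width"])
wait(.5);o=get_obs();print((o["tcp_pos"]-q).round(1),o["wrist_force"].round(1))
p=wpose();save("wrist","w2.png")
for d in regions_of("nozzle","wrist")[:1]:
    ys,xs=np.nonzero(d["region"]);W=np.array([watz(x,y,115,p)[:2] for x,y in zip(xs[::7],ys[::7])]);print(d["score"],W.min(0),W.max(0),np.median(W,0))
```

```text
43.72329076307927 48.12079310417175 [-1.47471237  2.51129506  3.05281698] [560.31246698 330.54143528  97.85767437]
5 [4.1 0.2 0. ] [-5.6 -0.6  5.1] 43.58028728899127
10 [ 8.8  0.4 -0. ] [-5.6 -0.9  4.9] 43.37785334288563
14 [12.4  0.6  0. ] [-7.1 -0.7  5.3] 43.447013391464786
[12.2  0.6  0. ] [-6.6 -0.4  6. ]
0.75 [452.06868371 306.46956799] [539.85487185 346.71982516] [490.82988007 327.2265427 ]
```

View pics/w2.png

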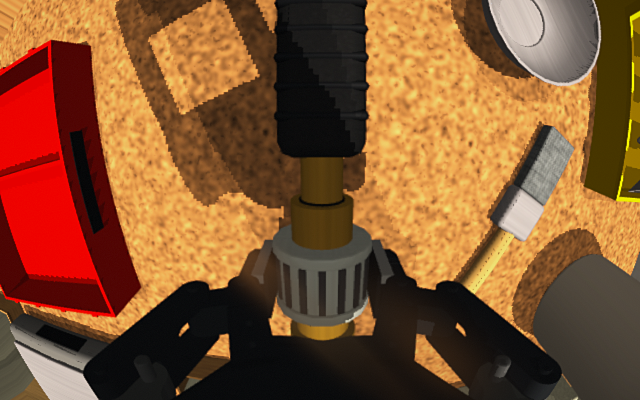

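```bash
cat >> h.py <<'E'
from scipy.optimize import minimize
def redmask(im):
    h=cv2.cvtColor(im,cv2.COLOR_RGB2HSV).astype(int)
    m=((h[...,0]<5)|(h[...,0]>174))&(h[...,1]>180)&(h[...,2]>45)
    n,l,s,_=cv2.connectedComponentsWithStats(cv2.morphologyEx(m.astype(np.uint8),cv2.MORPH_OPEN,np.ones((2,2))))
    return (l==1+np.argmax(s[1:,4]))
def crate_pts(x,y,a,P):
    c,s=np.cos(a),np.sin(a);P=np.array(P,float);return np.c_[x+c*P[:,0]-s*P[:,1],y+s*P[:,0]+c*P[:,1],P[:,2]]
BOX=[(sx*125,sy*110.5,z) for sx in(-1,1) for sy in(-1,1) for z in(0,55)]
def fit_crate(mask,pj,x0,S=6):
    """pose whose projected hull best overlaps the hull of the red mask"""
    pts=np.argwhere(mask)[:,::-1].astype(np.float32)
    lo=pts.min(0)-12;hi=pts.max(0)+12;sz=((hi-lo)*S).astype(int)
    def fill(q):
        im=np.zeros(sz[::-1],np.uint8);cv2.fillConvexPoly(im,cv2.convexHull(((q-lo+.5)*S).astype(np.float32)).astype(np.int32),1);return im
    corn=np.vstack([pts+d for d in((-.5,-.5),(.5,-.5),(-.5,.5),(.5,.5))]);T=fill(corn)
    def cost(p):
        I=fill(np.array([pj(X) for X in crate_pts(p[0],p[1],np.radians(p[2]),BOX)],np.float32))
        return 1-(I&T).sum()/max(1,(I|T).sum())
    r=minimize(cost,x0,method='Nelder-Mead',options=dict(initial_simplex=np.array(x0)+np.array([[0,0,0],[12,0,0],[0,12,0],[0,0,4]]),xatol=.05,fatol=1e-5))
    return r.x,r.fun
E
python3 - <<'E'
from h import *
p=wpose();print(watz(320,157,115,p),watz(327,198,115,p))
a=np.radians(2.1);ex=np.array([np.cos(a),np.sin(a),0]);A=[180,0,-177.9]
q=p[1];grip(85)
move_l(q+[0,0,65],speed=150)
N=np.array([536,329.2,0])-59*ex
move_l([*N[:2],162],A)
grip(60);move_l([*N[:2],101.5],A,speed=100)
grip(20,squeeze=60);o=get_obs();print(o["grip_width"],o["wrist_force"],o["tcp_pos"])
q=o["tcp_pos"];move_l(q-ex*65,speed=60);o=get_obs();print(o["wrist_force"],o["grip_width"])
move_l(q-ex*65+[0,0,110],speed=150)
im=save("top","top2.png");p=wpose();wi=save("wrist","w3.png");o=get_obs();print(o["grip_width"],o["grip_force"],o["wrist_force"],o["t"])
m=redmask(im);print(m.sum(),fit_crate(m,lambda X:proj("top",X),[564,12,7.5]))
E
```

```text
[519.60458999 327.63597902 115.        ] [537.32712605 331.24730316 115.        ]
32.957669119093865 [-1.42373362 -0.59129007  3.3191363 ] [477.78513875 327.40785385 102.65045421]
[-0.56935131 -0.40348934 -1.1695254 ] 33.00917864393193
32.736188625014314 62.03243851661682 [-0.60084458 -0.30241375 -2.14566131] 12.075
4291 (array([565.2825094 ,   9.67418683,   8.48395708]), np.float64(0.042336641423746824))
```

View pics/w3.png

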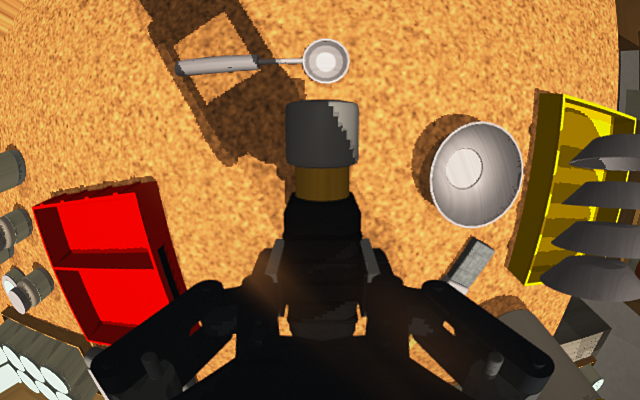

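View pics/top2.png

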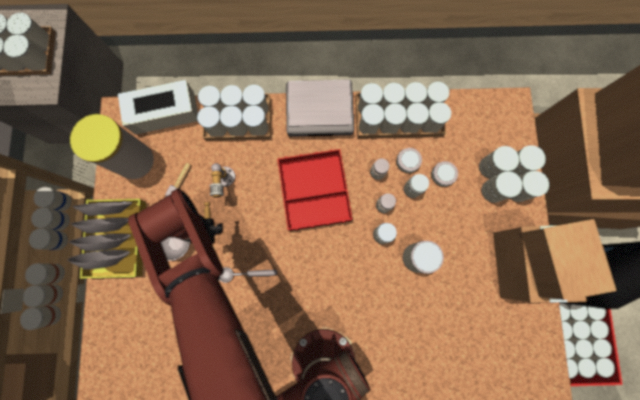

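Run:
```python
from h import *
cr=(565,10.5,np.radians(8));T=crate_pts(*cr,[(-73,0,0)])[0]
for y in(-82,98):
    print(y,solve_ik([T[0],T[1],200],[180,0,y]))
goto([T[0],T[1],200],[180,0,-82])
p=wpose();im=save("wrist","w4.png");o=get_obs();print(o["tcp_pos"],o["grip_width"],o["ee_rot"],T)
a=im[:,:,::-1].copy()
for X in crate_pts(*cr,[(sx*125,sy*110.5,55) for sx in(-1,1) for sy in(-1,1)]+[(-23,s*106,55) for s in(-1,1)]):
    u=wproj(X,p);print(u.round());cv2.circle(a,tuple(int(q) for q in u),4,(255,255,0),1)
cv2.imwrite('pics/w4.png',a)
```

```text
-82 None
98 [ -8.12813809  -2.20571711 111.70809637   0.          70.49762073
 -16.12813809]Traceback (most recent call last):
  File "<stdin>", line 5, in <module>
station.Unreachable: the arm cannot take that pose within its joint ranges
```

Run:
```python
from h import *
cr=(565,10.5,np.radians(8));T=crate_pts(*cr,[(-73,0,0)])[0]
goto([T[0],T[1],200],[180,0,98])
p=wpose();im=save("wrist","w4.png");o=get_obs();print(o["tcp_pos"],o["grip_width"],o["ee_rot"],T)
a=im[:,:,::-1].copy()
for X in crate_pts(*cr,[(sx*125,sy*110.5,55) for sx in(-1,1) for sy in(-1,1)]+[(-23,s*106,55) for s in(-1,1)]):
    u=wproj(X,p);cv2.circle(a,tuple(int(q) for q in u),4,(255,255,0),1)
cv2.imwrite('pics/w4.png',a)
```

```text
[492.70047813   1.34591809 199.90860011] 32.345102329667235 [-1.79999320e+02 -3.18388327e-02  9.81062096e+01] [4.92710431e+02 3.40363630e-01 0.00000000e+00]
```

View pics/w4.png

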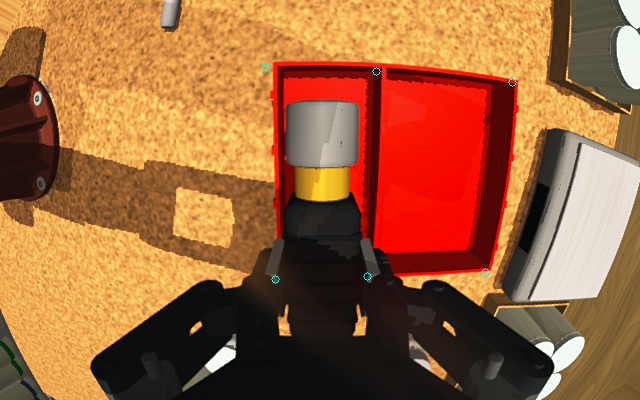

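```bash
cat >> h.py <<'E'
from scipy.optimize import least_squares
def fit_pts(P,U,p,x0=(565,10,8)):
    f=lambda x:(np.array([wproj(X,p) for X in crate_pts(x[0],x[1],np.radians(x[2]),P)])-U).ravel()
    r=least_squares(f,x0);return r.x,f(r.x).reshape(-1,2).round(1)
E
python3 - <<'E'
from h import *
p=wpose()
x,res=fit_pts([(-125,110.5,55),(125,110.5,55),(125,-110.5,55),(-23,108,55)],np.array([(274,63),(517,81),(490,272),(382,68)]),p);print(x,res)
T=crate_pts(x[0],x[1],np.radians(x[2]),[(-73,0,0)])[0]
A=[180,0,90+x[2]]
move_l([T[0],T[1],80],A);o=get_obs();print(T,o["grip_width"],o["tcp_pos"])
move_l([T[0],T[1],9.5],A,speed=60);o=get_obs();print(o["wrist_force"],o["tcp_pos"],o["grip_width"])
grip(46);move_l([T[0],T[1],160],A,speed=150)
p=wpose();im=save("wrist","w5.png");print(get_obs()["t"])
a=im[:,:,::-1].copy()
for X in crate_pts(x[0],x[1],np.radians(x[2]),[(sx*125,sy*110.5,55) for sx in(-1,1) for sy in(-1,1)]+[(-23,s*106,55) for s in(-1,1)]):
    u=wproj(X,p);cv2.circle(a,tuple(int(q) for q in u),4,(255,255,0),1)
cv2.imwrite('pics/w5.png',a)
E
```

```text
[570.47454474  14.04298083   7.61850967] [[-1.2  0.5]
 [-0.   0.6]
 [-0.4 -0.9]
 [ 1.4 -0.5]]
[498.11893308   4.36488902   0.        ] 32.939003786640036 [499.07170522   4.43542509  80.89682121]
[-11.85684161  -2.88984427  27.94027416] [498.2203707    3.38542047  13.04763606] 32.80365782870031
17.15
```

View pics/w5.png

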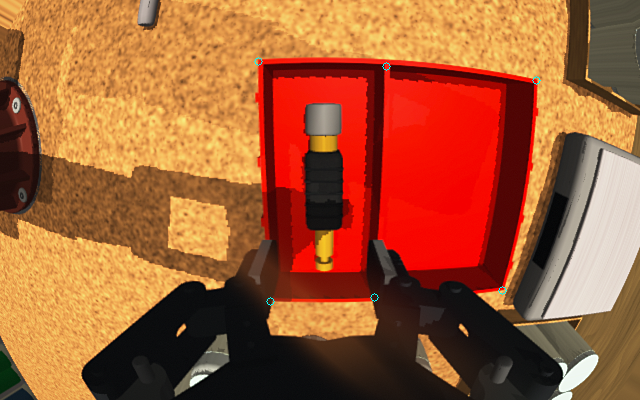

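```bash
cat >> h.py <<'E'
th=np.linspace(0,2*np.pi,32,endpoint=False)
def fit_cyl(mask,pj,x0,r,h,S=4):
    pts=np.argwhere(mask)[:,::-1].astype(np.float32);lo=pts.min(0)-15;hi=pts.max(0)+15;sz=((hi-lo)*S).astype(int)
    def fill(q):
        im=np.zeros(sz[::-1],np.uint8);cv2.fillConvexPoly(im,cv2.convexHull(((q-lo+.5)*S).astype(np.float32)).astype(np.int32),1);return im
    T=fill(np.vstack([pts+d for d in((-.5,-.5),(.5,-.5),(-.5,.5),(.5,.5))]))
    def cost(p):
        I=fill(np.array([pj((p[0]+r*np.cos(t),p[1]+r*np.sin(t),z)) for t in th for z in(0,h)],np.float32));return 1-(I&T).sum()/max(1,(I|T).sum())
    q=minimize(cost,x0,method='Nelder-Mead',options=dict(initial_simplex=np.array(x0)+np.array([[0,0],[10,0],[0,10]]),xatol=.05,fatol=1e-5));return q.x,q.fun
E
python3 - <<'E'
from h import *
for y in(7.6,-172.4):
    for X in[(568,-329,90),(409,-213,90),(632,-212,90),(513,-227,90),(648,90,90),(560,-50,90)]:
        q=solve_ik(X,[180,0,y]);print(y,X,None if q is None else np.round(q,0))
goto([498,-60,250],[180,0,150]);goto([590,-250,330],[180,0,-172.4]) if solve_ik([590,-250,330],[180,0,-172.4]) is not None else goto([590,-250,330],[180,0,150])
p=wpose();im=save("wrist","w6.png");print(p[1],get_obs()["t"],get_obs()["ee_rot"])
coarse=dict(tinA=(568,-329),tinB=(409,-213),jarA=(632,-212),jarB=(513,-227))
a=im[:,:,::-1].copy()
for n,r,h in(("tin1",32,104),("jar1",28,92)):
    for d in regions_of(n,"wrist"):
        e=d["extent"]
        if d["score"]<.3: continue
        w=watz(e[0],e[1],h/2,p)[:2]
        if np.hypot(*(w-[530,-250]))>260: continue
        x,c=fit_cyl(d["region"],lambda X:wproj(X,p),w,r,h)
        print(n,round(d["score"],2),np.round(e),w.round(),x.round(1),round(c,3))
        for t in th:cv2.circle(a,tuple(int(q) for q in wproj((x[0]+r*np.cos(t),x[1]+r*np.sin(t),h),p)),1,(255,0,255) if r>30 else (0,255,0),-1)
cv2.imwrite('pics/w6.png',a)
E
```

```text
7.6 (568, -329, 90) [-36.  24.  93.  -0.  62.  46.]
7.6 (409, -213, 90) [-36.   3. 120.  -0.  57.  46.]
7.6 (632, -212, 90) [-25.  25.  92.  -0.  63.  58.]
7.6 (513, -227, 90) [-31.  14. 107.  -0.  59.  51.]
7.6 (648, 90, 90) [ 2. 24. 94. -0. 62. 84.]
7.6 (560, -50, 90) [-12.  14. 107.  -0.  59.  70.]
-172.4 (568, -329, 90) [ -36.   24.   93.    0.   62. -134.]
-172.4 (409, -213, 90) [ -36.    3.  120.    0.   57. -134.]
-172.4 (632, -212, 90) [ -25.   25.   92.    0.   63. -122.]
-172.4 (513, -227, 90) [ -31.   14.  107.    0.   59. -129.]
-172.4 (648, 90, 90) [  2.  24.  94.   0.  62. -96.]
-172.4 (560, -50, 90) [ -12.   14.  107.    0.   59. -110.]
[ 589.56521415 -248.93627965  328.59436622] 19.075 [ 1.79877742e+02 -1.09249877e-01 -1.72383411e+02]Traceback (most recent call last):
  File "<stdin>", line 15, in <module>
  File "h.py", line 59, in fit_cyl
    q=minimize(cost,x0,method='Nelder-Mead',options=dict(initial_simplex=np.array(x0)+np.array([[0,0],[10,0],[0,10]]),xatol=.05,fatol=1e-5));return q.x,q.fun
    res = _minimize_neldermead(fun, x0, args, callback, bounds=bounds,
                               **options)
    fxr = func(xr)
    fx = function(np.copy(x), *(wrapper_args + args))
  File "h.py", line 58, in cost
    I=fill(np.array([pj((p[0]+r*np.cos(t),p[1]+r*np.sin(t),z)) for t in th for z in(0,h)],np.float32));return 1-(I&T).sum()/max(1,(I|T).sum())
                     ~~^^^^^^^^^^^^^^^^^^^^^^^^^^^^^^^^^^^^^^^
  File "<stdin>", line 15, in <lambda>
  File "h.py", line 23, in wproj
    c=get_calibration("wrist");M=np.array(c["mount"]);R,t=pose
ValueError: time passes only in moves, steps and waits
```

View pics/w6.png

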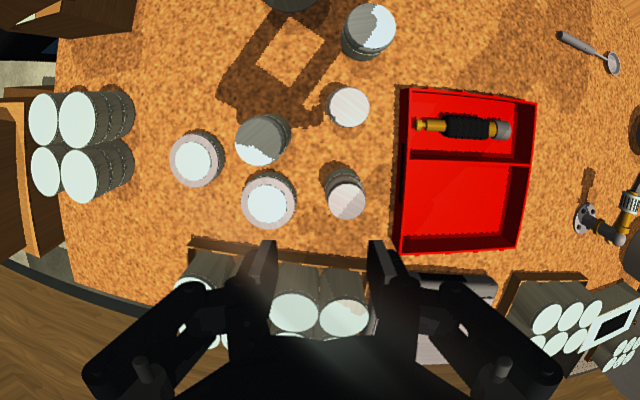

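```bash
sed -i 's/^import numpy as np, cv2/import numpy as np, cv2, functools\nget_calibration=functools.cache(get_calibration)/' h.py
python3 - <<'E'
from h import *
p=wpose();get_image("wrist")
U=np.array([(402,88),(536,102),(402,254),(516,250)]);print(fit_pts([(-125,-110.5,55),(-125,110.5,55),(125,-110.5,55),(125,110.5,55)],U,p))
for n,r,h in(("tin1",32,104),("jar1",28,92)):
    for d in regions_of(n,"wrist"):
        e=d["extent"]
        if d["score"]<.3: continue
        w=watz(e[0],e[1],h/2,p)[:2]
        if np.hypot(*(w-[530,-250]))>260: continue
        x,c=fit_cyl(d["region"],lambda X:wproj(X,p),w,r,h)
        print(n,round(d["score"],2),np.round(e),x.round(1),round(c,3))
for n,u,h in(("tinB",(370,27),104),("jarB",(350,107),92),("tinA",(261,142),104),("jarA",(347,200),92)): print(n,watz(*u,h,p).round(1))
E
```

```text
(array([583.37454778, -20.1471831 ,   8.84840964]), array([[ 3.9,  1.2],
       [-1.4, -1.1],
       [-3.4,  2.3],
       [-0.1, -3.2]]))
tin1 0.78 [369.  32.  55.  59.] [ 412.6 -214.4] 0.052
tin1 0.77 [264. 138.  58.  50.] [ 568.2 -328.5] 0.048
jar1 0.83 [342. 195.  41.  52.] [ 631.8 -211.8] 0.066
jar1 0.69 [348. 108.  44.  44.] [ 514.6 -227.5] 0.07
tinB [ 413.3 -214.9  104. ]
jarB [ 514.1 -224.1   92. ]
tinA [ 569.2 -325.6  104. ]
jarA [ 632.  -210.1   92. ]
```

Run:
```python
from h import *
grip(85)
goto([660,-20,340],[180,0,-172.4])
p=wpose();im=save("wrist","w7.png");m=redmask(im);x,c=fit_crate(m,lambda X:wproj(X,p),[583,-20,8.5],S=3);print(x,c,m.sum(),get_obs()["t"])
a=im[:,:,::-1].copy()
for X in crate_pts(x[0],x[1],np.radians(x[2]),[(sx*125,sy*110.5,55) for sx in(-1,1) for sy in(-1,1)]+[(-23,s*106,55) for s in(-1,1)]):
    cv2.circle(a,tuple(int(q) for q in wproj(X,p)),4,(255,255,0),1)
cv2.imwrite('pics/w7.png',a)
```

```text
[583.4123505  -17.84475469   7.43555759] 0.04941142045971281 23828 20.75
```

View pics/w7.png

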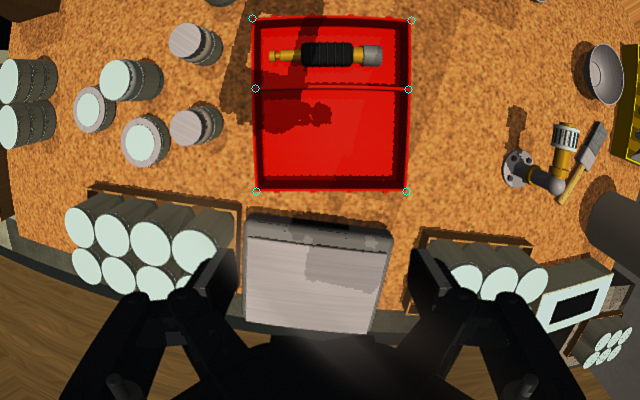

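```bash
cat >> h.py <<'E'
CR=(583.4,-17.8,np.radians(7.4));YAW=[180,0,-172.6]
def pick_place(xy,slot,zg,cr=CR,sq=60):
    S=crate_pts(*cr,[(*slot,0)])[0][:2]
    grip(85);move_l([*xy,225],YAW,speed=300);move_l([*xy,zg],YAW,speed=150)
    grip(30,squeeze=sq);o=get_obs();print('grip',round(o["grip_width"],1),o["tcp_pos"].round(1),o["wrist_force"].round(1))
    zt=o["tcp_pos"][2]
    move_l([*xy,225],YAW,speed=150);wait(.2);o=get_obs();w=o["wrist_force"][2];print('lift',round(o["grip_width"],1),round(w,1))
    if o["grip_width"]<50: return False
    move_l([*S,225],YAW,speed=250);move_l([*S,zg+34],YAW,speed=150);wait(.2);w=get_obs()["wrist_force"][2]
    z=zg+34
    while z>zg+1:
        z-=2;move_l([*S,z],speed=60);o=get_obs()
        if o["wrist_force"][2]-w>8: break
    print('down',round(z-zg,1),o["tcp_pos"].round(1),o["wrist_force"].round(1),round(o["grip_width"],1))
    grip(o["grip_width"]+12);move_l([*S,225],YAW,speed=200);print('t',get_obs()["t"]);return True
E
python3 - <<'E'
from h import *
goto([568.5,-328,225],YAW)
print(pick_place((568.5,-327.5),(85.5,70),60))
E
```

```text
grip 61.9 [ 570.  -328.9   62.2] [ 0.4 -1.   3.9]
lift 61.9 -3.6
down 4 [660.1  62.6  66.2] [-2.6 -0.   5.9] 61.9
t 33.5
True
```

Run:
```python
from h import *
print(pick_place((632,-211.5),(85.5,-70),55))
goto([690,-20,340],YAW)
p=wpose();im=save("wrist","w8.png")
a=im[:,:,::-1].copy();x=CR
for X in crate_pts(*x,[(sx*125,sy*110.5,55) for sx in(-1,1) for sy in(-1,1)]+[(-23,s*106,55) for s in(-1,1)]):
    cv2.circle(a,tuple(int(q) for q in wproj(X,p)),4,(255,255,0),1)
for (sx,sy),r,h in(((85.5,70),32,108),((85.5,-70),28,96)):
    c=crate_pts(*x,[(sx,sy,h)])[0]
    for t in th: cv2.circle(a,tuple(int(q) for q in wproj((c[0]+r*np.cos(t),c[1]+r*np.sin(t),h),p)),1,(255,0,255),-1)
cv2.imwrite('pics/w8.png',a)
```

```text
grip 51.2 [ 632.9 -211.3   56.9] [-1.7  1.6  6.1]
lift 50.9 -1.9
down 4 [678.1 -76.2  61. ] [-3.4  1.7  6.1] 50.9
t 45.0167
True
```

View pics/w8.png

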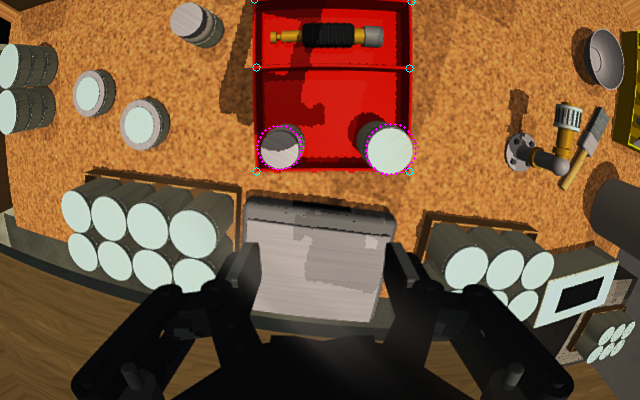

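Run:
```python
from h import *
goto([514.5,-227,225],YAW)
print(pick_place((514.5,-226.5),(14.5,-70),55))
print(pick_place((412.8,-214.5),(14.5,70),60))
goto([690,-20,340],YAW)
p=wpose();im=save("wrist","w9.png");get_image("top");save("top","top3.png")
a=im[:,:,::-1].copy()
for X in crate_pts(*CR,[(sx*125,sy*110.5,55) for sx in(-1,1) for sy in(-1,1)]+[(-23,s*106,55) for s in(-1,1)]):
    cv2.circle(a,tuple(int(q) for q in wproj(X,p)),4,(255,255,0),1)
cv2.imwrite('pics/w9.png',a)
```

```text
grip 51.3 [ 515.4 -226.2   56.8] [-1.2  2.3  6.3]
lift 51.5 -2.6
down 2 [608.4 -85.2  60.9] [-4.7  3.2 12.4] 51.5
t 57.925
True
grip 62.1 [ 413.6 -214.6   61.4] [-1.3  3.2  5.1]
lift 62.0 -4.2
down 4 [589.3  53.6  65.5] [-3.9  0.6  5.3] 62.1
t 69.8833
True
```

View pics/w9.png

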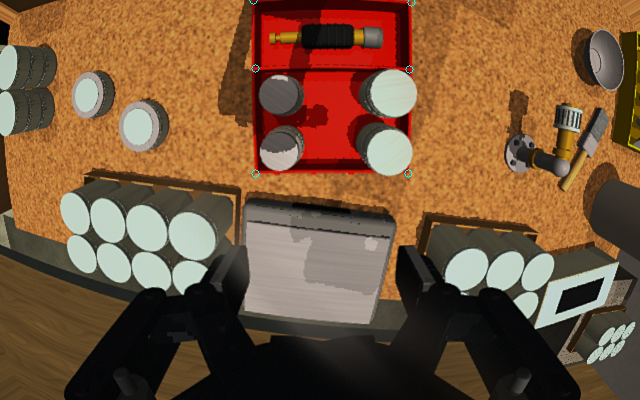

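```bash
python3 -c "
from station import *
print(sign_off())"
```

```text
the job is handed in; nothing more can be done
None
```

The job is handed in: in the last picture, taken at about 70 s, the nozzle lay flat lengthwise in the near bay and the two tall tins and two jars stood upright in the wider bay; the crate was knocked during the run and re-measured before I placed them, and no verdict came back.

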